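# Mesh the hand drive of a vial carousel and bring its empty holder to the pointer

### The arm

A 6-joint arm with a two-finger parallel gripper is mounted at the origin on a cart in front of the work surface, level with it; the furniture and walls round the work are solid. World frame = base frame: x ahead of the robot, y to its left, z up, the work surface at z = 0. Lengths are in m, angles in rad, forces in N, time in s.
With the tool pointing down it reaches from about 0.35 to 0.775 m from the base axis. Payload 7.3 kg.
Tool frame: the origin (TCP) lies at the centre of the arm's flange, where the gripper is bolted on; the fingertips stand 178 mm ahead of it and the grasp point (between the pads) lies 159 mm ahead of it; z points along the fingers, y is the line along which they close (so a half turn about z gives the same grasp; the last joint's range is limited). The gripper opens to 92 mm and grips with 3 to 60 N. Pads are 19 mm wide; open, the fingers measure 130 mm over their backs; the gripper's body (75 mm by 190 mm) begins 47 mm behind the grasp point.
Start: joints at [1.034, 0.342, 1.524, -0, 1.275, -0.146], TCP at [0.2, 0.485, 0.405] pointing down, gripper open.
Joint ranges: [-2.53, 2.53], [-0.77, 2.02], [0.04, 2.7], [-1, 4.14], [0.28, 2.66], [-3.11, 3.11]. Speed limits (rad/s): [2.57, 2.57, 3.14, 3.14, 3.14, 3.14].

### API

Orientations are given as [roll, pitch, yaw] about the fixed x, y, z axes, in that order (R = Rz(yaw) Ry(pitch) Rx(roll)).
In Python, from cell import robot gives the robot as it stands.
- The arm moves only by the shell command python3 -m pendant 'ROWS' [OPENING] [FORCE]. ROWS is one flat JSON list of numbers that holds 1 to 8 rows one after another, with no inner brackets; each row has 6 numbers: dx, dy, dz in m, then a rotation vector rx, ry, rz in rad; each row shifts and turns the commanded pose from where the row before left it, along the tool's axes as they then stand; what a row does not reach is not made up. A row lasts 1/12 s, in which the tool goes at most 0.0417 m and 0.125 rad, less where a joint would pass 70% of its speed; a pose out of reach is approached as far as the arm can. OPENING is the finger opening in m, set as the command begins (- or left out keeps the last). The fingers move at their own pace and stop on an object; FORCE is the grip in N (left out, the last holds). Time passes only in rows, so rows that do not move let the fingers close. It prints the time, the measured TCP pose, the force, the opening and the grip force at its end. Input that does not fit is refused with a message, and nothing moves.
- robot.observe(): the state, without advancing time (a new reading comes with each control period).
- robot.read_camera(name): name is "scene" or "top" or "wrist"; returns a dict with "image" (480x640x3 uint8, red, green, blue), "fx", "fy", "cx", "cy" (pixels), "k1" (the pictures are not rectified: a ray, as slopes to the right and down, at radius r is drawn at 1 + k1 r^2 times it, then the intrinsics apply), "pose" (4x4, takes a point from camera to world coordinates). Camera axes: x right, y down, z forward; pixel columns grow to the right and rows downward; lengths in m; the calibration is good to about 2 mm. A picture is of the moment at which its call begins. There is no depth.
- robot.hand_in(): hands the job in; it is judged then, once.
The state is a dict: "time": time; "qpos": joint angles; "qvel": joint speeds; "joint_efforts": joint torques, N m; "tool_pos": TCP position; "tool_rot": TCP orientation; "contact_force": force on the tool from outside, world axes, zero at the start; "torque": the same for the moment, N m; "opening": finger opening in m; "grip_force": force on a finger pad.
Only numpy, scipy, OpenCV 4.12 (cv2) and the standard library are available. Lean on these libraries where they do the work, as an engineer would, in place of code of your own. Each camera call takes 0.05 s, during which the arm holds its last target. There are 200 camera calls.

### The job

The sample carousel's hand drive is out of gear. Ease its black knob down while rocking it gently to and fro until the pinion's teeth drop between the wheel's and the knob is fully down; never force the teeth end to end. Then turn the carousel by that knob, without touching the carousel or its vials, until the empty holder with the blue collar stands in line with the red pointer, and let go of the knob, leaving it fully down and in gear and the loose things on the bench undisturbed.

Things in the scene. Friction and masses are not known exactly. Their poses are not given: they have to be found in the camera images.
- carousel_base: Grey base plate, 136 x 196 mm, 12 mm high, fixed. Origin on the bench under its middle; x to the device's back, y to its left. Carousel axis at (0, -31) mm, knob axis at (0, 44) mm, both vertical. Aluminium bracket arm under the knob: top at 74 mm, with a brass bush (15 mm radius) up to 88 mm. Black motor behind it: 54 mm high. All heights are above the bench.
- carousel: Brass wheel, 20 teeth, 50 mm pitch radius, tips at 53 mm, lying flat, its top 28 mm above the bench, and the black platter clamped on it with six holders; the vials in five of them reach 83 mm above the bench. Origin on its vertical axis at bench height. Drag about 0.16 N m; it stays where it is left. Not to be touched.
- knob: Black ribbed knob, spindle and steel pinion (10 teeth, 25 mm pitch radius) in one piece, turning endlessly. Origin on its axis, at bench height when up. In mesh, the carousel turns half as far as the knob, the other way round, with 0.08 rad of play at the knob. Pinion teeth are 0.63 rad apart; it goes down freely only in an unknown window about 0.08 rad wide per tooth.
- knob_grip (a point): Point on the knob's axis, middle of the part to grip: 125 mm above the bench while the knob is up. The knob is 35 mm across (37 over the ribs), from 15 mm below this point to 13 mm above it; free round it. The bush is 22 mm below the knob's underside when up, 10 mm when down. A tall microscope overhangs the bench to its right: come round in front.
- shift (a joint): How far the knob is pushed down, m: 0 up and out of gear, 0.012 fully down and in gear. It slides with friction (about 2 N to push down, 8 N to pull up) and stays where it is left. Tooth on tooth, the pinion's end meets the wheel's at about 0.0045; the contact gives roughly 1 mm under 15 N.
- empty_holder (a point): Centre of the mouth of the empty vial holder with the blue collar (27 mm across), 52 mm above the bench, 28 mm from the carousel's axis; it turns with the carousel.
- loading_place (a point): Point fixed to the base, 28 mm from the carousel's axis in line with the red pointer at the front edge, 52 mm above the bench: where the centre of the empty holder has to come. The holder starts 0.35 to 0.75 rad round from it.
- clear_jar: Loose clear jar with a black foot, 48 mm across, 69 mm high, origin under its middle. A bystander.
- dropper_bottle: Loose white dropper bottle, 40 mm across, 104 mm high, origin under its middle. A bystander.
- amber_bottle: Loose amber bottle with black cap, 33 mm across, 81 mm high, origin under its middle. A bystander.
- marker: Loose white marker pen with blue cap, 124 mm long, lying on the bench. A bystander.

How it is judged:
By the outcome, as a careful person would: the job done as asked, in the order asked, and still so for the second after the job is handed in, with the robot touching nothing.
It also fails if it takes over 48 s, if anything falls off the work surface, if the arm or the gripper's body presses on something with over 40 N, if the wrist force passes 120 N, or if a joint passes its speed limit or range.

## Working session

There is one attempt and no reset: what is moved stays moved. The work goes in short steps, Python scripts to look and compute and a shell command to move; the robot and the scene stay as the last step left them, time stands still between calls to the robot, and variables do not carry over. Pictures are saved under pics/ and viewed, at most 10 in all, crops included, and the job is handed in when it is done.

```bash
mkdir -p pics; ls
python3 - <<'E'
from cell import robot
import cv2,json,numpy as np
s=robot.observe(); print({k:np.round(v,3).tolist() for k,v in s.items()})
for n in ["scene","top"]:
    c=robot.read_camera(n); cv2.imwrite(f"pics/{n}0.png",c["image"][:,:,::-1])
    print(n,c["fx"],c["fy"],c["cx"],c["cy"],c["k1"],np.round(c["pose"],3).tolist())
E
```

```text
pics
{'time': 0.0, 'qpos': [1.034, 0.343, 1.525, -0.0, 1.275, -0.146], 'qvel': [-0.002, 0.001, 0.002, 0.0, -0.0, 0.002], 'joint_efforts': [-0.0, -43.124, -24.422, 0.072, 0.056, -0.0], 'tool_pos': [0.2, 0.485, 0.404], 'tool_rot': [-3.14, -0.0, 2.751], 'contact_force': [0.29, 0.3, -0.085], 'torque': [0.001, -0.025, 0.017], 'grip_force': 0.0, 'opening': 0.092}
scene 541.7023188338203 541.7023188338203 319.74709594107475 246.5191459950445 -0.11441498979645869 [[-0.894, -0.175, 0.412, 0.184], [-0.447, 0.39, -0.805, 0.923], [-0.02, -0.904, -0.427, 0.498], [0.0, 0.0, 0.0, 1.0]]
top 447.9090428559744 447.9090428559744 316.9296434448056 245.17421080703488 -0.038238965926754555 [[-0.006, -0.98, 0.198, 0.373], [-1.0, 0.005, -0.003, 0.156], [0.002, -0.199, -0.98, 0.994], [0.0, 0.0, 0.0, 1.0]]
```

View pics/scene0.png

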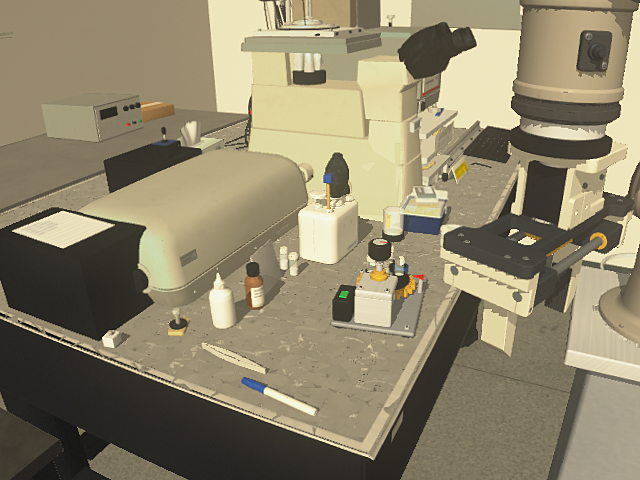

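View pics/top0.png

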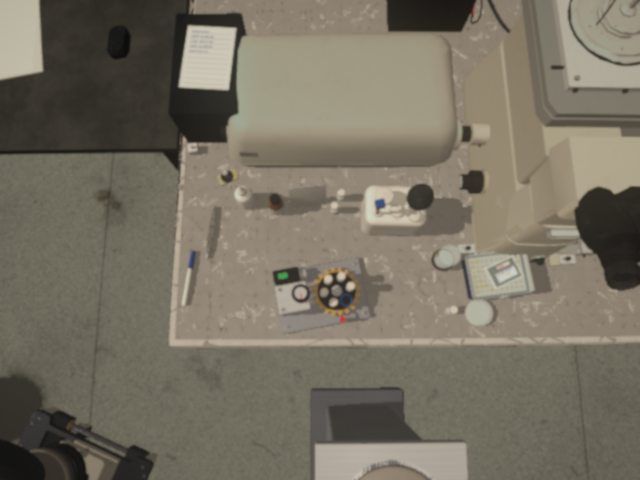

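The scene view shows the knob at about (380,250) with the green-labelled motor beside it. The top view shows the knob at about (301,293), the carousel at about (337,292) and the red pointer at about (343,319). I'll zoom in on both in one picture.

```bash
cat > h.py <<'E'
from cell import robot
import cv2,numpy as np
def cam(n): return robot.read_camera(n)
def K(c): return np.array([[c["fx"],0,c["cx"]],[0,c["fy"],c["cy"]],[0,0,1]]),np.array([c["k1"],0,0,0,0.])
def ray(c,px):
    k,d=K(c); p=cv2.undistortPoints(np.array([[px]],float),k,d)[0,0]
    T=np.array(c["pose"]); v=T[:3,:3]@[p[0],p[1],1]; return T[:3,3],v/np.linalg.norm(v)
def onz(c,px,z):
    o,v=ray(c,px); return o+v*(z-o[2])/v[2]
def tri(c1,p1,c2,p2):
    o1,v1=ray(c1,p1);o2,v2=ray(c2,p2)
    t=np.linalg.lstsq(np.c_[v1,-v2],o2-o1,rcond=None)[0]
    a,b=o1+t[0]*v1,o2+t[1]*v2; return (a+b)/2,np.linalg.norm(a-b)
def proj(c,P):
    T=np.linalg.inv(c["pose"]);k,d=K(c)
    return cv2.projectPoints(np.array(P,float).reshape(-1,1,3),cv2.Rodrigues(T[:3,:3])[0],T[:3,3],k,d)[0][:,0]
E
python3 - <<'E'
from h import *
a=cv2.imread("pics/top0.png")[250:340,260:380]; b=cv2.imread("pics/scene0.png")[225:345,320:440]
a=cv2.resize(a,(800,600),interpolation=cv2.INTER_CUBIC)[:, :]
a=cv2.resize(a,(480,360)); b=cv2.resize(b,None,fx=3,fy=3,interpolation=cv2.INTER_CUBIC)
cv2.imwrite("pics/z0.png",np.hstack([cv2.resize(a,(440,330)),b[:330]]))
E
```

```text
(no output)
```

View pics/z0.png

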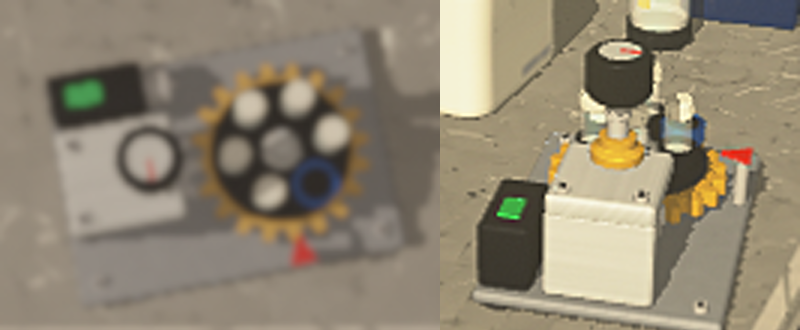

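Run:
```python
from h import *
t=cam("top");s=cam("scene")
P,e=tri(t,(300.6,292.8),s,(380.7,242.3)); print("knobtop",P.round(4),e)
im=t["image"][:,:,::-1].copy(); hsv=cv2.cvtColor(im,cv2.COLOR_BGR2HSV)
def cen(m,box):
    x0,y0,x1,y1=box; mm=np.zeros_like(m);mm[y0:y1,x0:x1]=m[y0:y1,x0:x1]; ys,xs=np.nonzero(mm); return xs.mean(),ys.mean(),len(xs),(xs.min(),xs.max(),ys.min(),ys.max())
blue=cv2.inRange(hsv,(105,110,30),(130,255,255)); bx=cen(blue,(310,270,365,312))
red=cv2.inRange(hsv,(0,120,80),(8,255,255))|cv2.inRange(hsv,(172,120,80),(180,255,255)); rx=cen(red,(330,308,355,330))
gold=cv2.inRange(hsv,(8,110,70),(28,255,255)); gx=cen(gold,(308,260,366,325))
print(bx,rx,gx)
gm=np.zeros_like(gold);gm[260:325,308:366]=gold[260:325,308:366]
h=cv2.convexHull(cv2.findNonZero(gm)); el=cv2.fitEllipse(h);print(el)
W=onz(t,el[0],0.025);B=onz(t,bx[:2],0.052);R=onz(t,rx[:2],0.03)
print("wheel",W,"blue",B,"red",R)
K_=P; d=K_[:2]-W[:2]; print("dist k-w (0.075)",np.linalg.norm(d)); 
yaw=np.arctan2(d[1],d[0])-np.pi/2; print("yaw",yaw)
r=R[:2]-W[:2]; print("pointer ang rel device",np.arctan2(r[1],r[0])-yaw,np.linalg.norm(r))
b=B[:2]-W[:2]; print("blue ang rel device",np.arctan2(b[1],b[0])-yaw,np.linalg.norm(b))
```

```text
knobtop [0.4533 0.1857 0.135 ] 0.0006559030937286664
(np.float64(351.0), np.float64(299.0), 3, (np.int64(351), np.int64(351), np.int64(298), np.int64(300))) (np.float64(342.0), np.float64(318.40625), 32, (np.int64(340), np.int64(345), np.int64(314), np.int64(321))) (np.float64(334.72169811320754), np.float64(293.66509433962267), 424, (np.int64(313), np.int64(359), np.int64(268), np.int64(315)))
((336.117919921875, 291.1944274902344), (46.36723327636719, 47.88249206542969), 152.13340759277344)
wheel [0.46704944 0.11270488 0.025     ] blue [0.4478504  0.08292394 0.052     ] red [0.40852305 0.10120526 0.03      ]
dist k-w (0.075) 0.07428550951414632
yaw 0.185877084337855
pointer ang rel device -3.1334553043843463 0.05964544000164007
blue ang rel device -2.329296339405199 0.03543313501892375
```

Triangulation puts the knob top at z≈0.135 (text: 0.138), and the knob-to-wheel distance is 74.3 mm (text: 75), so the measurement holds up. Device yaw is about 0.186, and the pointer lies at the device front as expected. I'll approach at height.

```bash
cat > w.py <<'E'
import sys
from h import *
n=sys.argv[1]; c=cam("wrist"); np.save(f"pics/{n}.npy",c,allow_pickle=True); cv2.imwrite(f"pics/{n}.png",c["image"][:,:,::-1])
print(proj(c,[[.4533,.1857,.138],[.467,.1127,.052]]).round(0).tolist())
E
python3 -m pendant '[-0.0348, -0.018, 0, 0, 0, 0, -0.0348, -0.018, 0, 0, 0, 0, -0.0348, -0.018, 0, 0, 0, 0, -0.0348, -0.018, 0, 0, 0, 0, -0.0348, -0.018, 0, 0, 0, 0, -0.0348, -0.018, 0, 0, 0, 0, -0.0348, -0.018, 0, 0, 0, 0]' 0.07 && python3 w.py w1
python3 -m pendant '[-0.0348, -0.018, 0, 0, 0, 0, -0.0348, -0.018, 0, 0, 0, 0, -0.0348, -0.018, 0, 0, 0, 0, 0, 0, 0, 0, 0, 0, 0, 0, 0, 0, 0, 0]' && python3 w.py w2
```

```text
time: 0.78
tool_pos: [0.378, 0.2745, 0.4047]
tool_rot: [3.141, 0.0, 2.751]
contact_force: [0.4, 0.6, 0.3]
opening: 0.0701
grip_force: 0.0
[[260.0, 354.0], [221.0, 335.0]]
time: 1.25
tool_pos: [0.454, 0.1852, 0.4043]
tool_rot: [-3.141, -0.001, 2.747]
contact_force: [0.1, 1.7, 0.6]
opening: 0.0696
grip_force: 0.0
[[322.0, 241.0], [263.0, 251.0]]
```

Run:
```python
import cv2,numpy as np
a=cv2.imread("pics/w1.png")[250:430,130:330];b=cv2.imread("pics/w2.png")[150:330,190:390]
cv2.imwrite("pics/zw.png",np.hstack([cv2.resize(x,(400,360),interpolation=cv2.INTER_CUBIC) for x in(a,b)]))
```

```text
(no output)
```

View pics/zw.png

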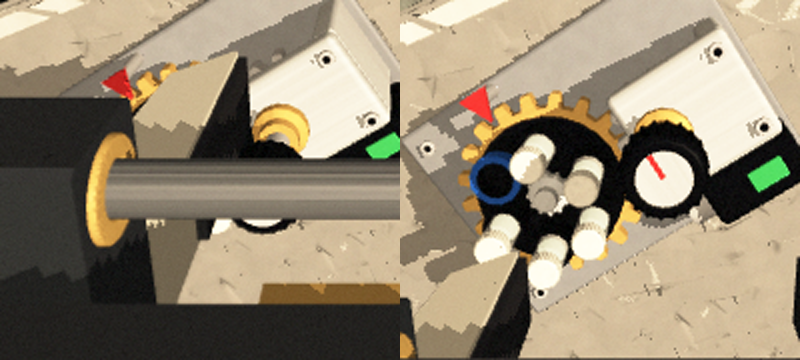

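The wrist view (right half) shows the knob at (322,239) full-frame, the blue collar at (237,239), the pointer tip at (235,211) and the hub at (263,248). I'll measure the angles from these.

```bash
cat > m.py <<'E'
import sys
from h import *
def run(n,top=0.138,tol=6):
    c=np.load(f"pics/{n}.npy",allow_pickle=True).item()
    hsv=cv2.cvtColor(c["image"],cv2.COLOR_RGB2HSV)
    def big(m,minA=15):
        k=[x for x in cv2.findContours(m,cv2.RETR_EXTERNAL,cv2.CHAIN_APPROX_NONE)[0] if cv2.contourArea(x)>minA]
        return k
    bl=cv2.inRange(hsv,(105,150,40),(125,255,255)); k=max(big(bl),key=cv2.contourArea); (bx,by),ax,an=cv2.fitEllipse(k)
    B=onz(c,(bx,by),.052)
    gold=cv2.inRange(hsv,(10,120,90),(28,255,255))
    rd=cv2.inRange(hsv,(0,180,120),(6,255,255))|cv2.inRange(hsv,(174,180,120),(180,255,255))
    r=max(big(rd),key=cv2.contourArea); T=cv2.minEnclosingTriangle(r)[1][:,0]
    print("blue px",bx,by,ax,"B",B.round(4),"red tri",T.round(0).tolist())
    R=[onz(c,p,z).round(4).tolist() for z in(.012,.03) for p in T]
    print("red",R)
    return c,B,R
if __name__=="__main__":
    c,B,R=run(sys.argv[1])
    t=cam("top")
    p,e=tri(c,(322,239),t,(300.6,292.8)); print("knob",p,e, onz(c,(322,239),.138))
    p,e=tri(c,(237.5,239),t,(346.2,299.9)); print("blue",p,e)
    p,e=tri(c,(235,211),t,(341.8,315.0)); print("red tip",p,e)
    p,e=tri(c,(263,248.5),t,(336.9,290.6)); print("hub",p,e)
E
python3 m.py w2
```

```text
blue px 551.5172119140625 189.7370147705078 (10.431547164916992, 40.4051399230957) B [0.5189 0.4076 0.052 ] red tri [[219.0, 201.0], [236.0, 211.0], [232.0, 193.0]]
red [[0.4046, 0.0808, 0.012], [0.4218, 0.0932, 0.012], [0.4016, 0.0985, 0.012], [0.4033, 0.0874, 0.03], [0.4196, 0.0992, 0.03], [0.4003, 0.1043, 0.03]]
knob [0.4538749  0.18585994 0.13203538] 0.00012340789193651355 [0.45199357 0.18655252 0.138     ]
blue [0.44607002 0.09251592 0.04668235] 0.0008155568427672461
red tip [0.41639353 0.10269217 0.04426202] 0.002737660300559421
hub [0.46646732 0.11190302 0.04408077] 5.977456592195467e-05
```

The numbers agree: yaw is about 0.18, the holder radius is 28 mm, and the holder sits about 0.58 rad counter-clockwise of the pointer. The knob therefore has to turn about 1.15 rad counter-clockwise. Next I descend and grip.

```bash
python3 -m pendant '[0.0005, 0, 0.03, 0, 0, 0, 0, 0, 0.03, 0, 0, 0, 0, 0, 0.03, 0, 0, 0, 0, 0, 0.029, 0, 0, 0, 0, 0, 0, 0, 0, 0, 0, 0, 0, 0, 0, 0]' 0.07; python3 -m pendant '[0, 0, 0, 0, 0, 0, 0, 0, 0, 0, 0, 0, 0, 0, 0, 0, 0, 0, 0, 0, 0, 0, 0, 0, 0, 0, 0, 0, 0, 0, 0, 0, 0, 0, 0, 0]' 0.02 25
```

```text
time: 1.85
tool_pos: [0.4518, 0.1878, 0.2853]
tool_rot: [-3.14, -0.003, 2.753]
contact_force: [0.6, 1.1, 0.8]
opening: 0.0697
grip_force: 0.0
time: 2.35
tool_pos: [0.4528, 0.1866, 0.2862]
tool_rot: [3.141, 0.001, 2.751]
contact_force: [-1.6, -1.5, 1.4]
opening: 0.0342
grip_force: 3.8
```

```bash
python3 -m pendant '[0, 0, 0, 0, 0, 0, 0, 0, 0, 0, 0, 0, 0, 0, 0, 0, 0, 0, 0, 0, 0, 0, 0, 0]'; python3 -m pendant '[0, 0, 0.0015, 0, 0, 0, 0, 0, 0.0015, 0, 0, 0, 0, 0, 0, 0, 0, 0]';python3 -m pendant '[0, 0, 0.001, 0, 0, 0, 0, 0, 0, 0, 0, 0, 0, 0, 0, 0, 0, 0]'; python3 w.py g1
```

```text
time: 2.68
tool_pos: [0.4528, 0.1866, 0.2858]
tool_rot: [3.141, 0.0, 2.751]
contact_force: [0.9, 0.3, 1.2]
opening: 0.0344
grip_force: 25.0
time: 2.93
tool_pos: [0.4528, 0.1866, 0.2824]
tool_rot: [3.142, 0.0, 2.751]
contact_force: [0.5, -0.3, -1.1]
opening: 0.034
grip_force: 25.0
time: 3.18
tool_pos: [0.4528, 0.1867, 0.2819]
tool_rot: [3.141, 0.0, 2.751]
contact_force: [-0.7, -0.6, 3.9]
opening: 0.0344
grip_force: 25.0
[[320.0, 336.0], [233.0, 313.0]]
```

```bash
for i in 1; do python3 -m pendant '[0, 0, 0.0005, 0, 0, 0, 0, 0, 0, 0, 0, 0, 0, 0, 0, 0, 0, 0]'; python3 -m pendant '[0, 0, 0.0005, 0, 0, 0, 0, 0, 0, 0, 0, 0, 0, 0, 0, 0, 0, 0]'; done | grep -E "pos|force"
```

```text
tool_pos: [0.4528, 0.1867, 0.2819]
contact_force: [-1.5, -1.6, 9.2]
grip_force: 25.0
tool_pos: [0.4528, 0.1867, 0.2818]
contact_force: [-2.2, -0.5, 11.8]
grip_force: 25.0
```

Tooth meets tooth at about 4 mm. I'll ease back slightly and rock in small steps, watching force and height.

```bash
p(){ grep -E "pos|rot|contact"|tr '\n' ' ';echo; }
python3 -m pendant '[0, 0, -0.0005, 0, 0, 0, 0, 0, 0, 0, 0, -0.04, 0, 0, 0, 0, 0, 0]'|p
python3 -m pendant '[0, 0, 0, 0, 0, -0.04, 0, 0, 0, 0, 0, 0]'|p
python3 -m pendant '[0, 0, 0, 0, 0, -0.04, 0, 0, 0, 0, 0, 0]'|p
python3 -m pendant '[0, 0, 0, 0, 0, -0.04, 0, 0, 0, 0, 0, 0]'|p
```

```text
tool_pos: [0.4528, 0.1867, 0.2818] tool_rot: [3.141, 0.001, 2.793] contact_force: [-1.4, -0.2, 8.1] 
tool_pos: [0.4528, 0.1867, 0.2818] tool_rot: [3.141, 0.001, 2.833] contact_force: [-1.0, -0.5, 8.6] 
tool_pos: [0.4528, 0.1867, 0.2818] tool_rot: [3.141, 0.001, 2.873] contact_force: [-1.6, 1.3, 7.5] 
tool_pos: [0.4527, 0.1867, 0.2818] tool_rot: [3.141, 0.001, 2.913] contact_force: [-0.7, -0.0, 8.5]
```

```bash
cat > ok.sh <<'E'
# prints; fails when upward force dropped (teeth found)
o=$(cat); echo "$o"|grep -E "time|pos|rot|contact"|tr '\n' ' '; echo; f=$(echo "$o"|grep contact|sed 's/.*, //;s/\]//'); awk "BEGIN{exit !($f>5.5)}"
E
python3 -m pendant '[0, 0, 0, 0, 0, -0.04, 0, 0, 0, 0, 0, 0]'|bash ok.sh && python3 -m pendant '[0, 0, 0, 0, 0, -0.04, 0, 0, 0, 0, 0, 0]'|bash ok.sh && python3 -m pendant '[0, 0, 0, 0, 0, -0.04, 0, 0, 0, 0, 0, 0]'|bash ok.sh && python3 -m pendant '[0, 0, 0, 0, 0, -0.04, 0, 0, 0, 0, 0, 0]'|bash ok.sh && python3 -m pendant '[0, 0, 0, 0, 0, -0.04, 0, 0, 0, 0, 0, 0]'|bash ok.sh
```

```text
time: 4.65 tool_pos: [0.4528, 0.1866, 0.2818] tool_rot: [3.141, 0.001, 2.953] contact_force: [-1.3, -1.2, 8.5] 
time: 4.82 tool_pos: [0.4528, 0.1867, 0.2818] tool_rot: [3.141, 0.001, 2.993] contact_force: [-1.0, -0.5, 8.0] 
time: 4.98 tool_pos: [0.4528, 0.1866, 0.2818] tool_rot: [3.141, 0.001, 3.033] contact_force: [-0.5, 0.3, 7.5] 
time: 5.15 tool_pos: [0.4528, 0.1866, 0.2818] tool_rot: [3.141, 0.001, 3.073] contact_force: [-1.1, -1.0, 8.2] 
time: 5.32 tool_pos: [0.4528, 0.1866, 0.2818] tool_rot: [3.142, 0.001, 3.113] contact_force: [-0.4, -1.7, 6.8]
```

```bash
python3 -m pendant '[0, 0, 0, 0, 0, 0.08, 0, 0, 0, 0, 0, 0.08, 0, 0, 0, 0, 0, 0.08, 0, 0, 0, 0, 0, 0.08, 0, 0, 0, 0, 0, 0.08, 0, 0, 0, 0, 0, 0]'|bash ok.sh && python3 -m pendant '[0, 0, 0, 0, 0, 0.04, 0, 0, 0, 0, 0, 0]'|bash ok.sh && python3 -m pendant '[0, 0, 0, 0, 0, 0.04, 0, 0, 0, 0, 0, 0]'|bash ok.sh && python3 -m pendant '[0, 0, 0, 0, 0, 0.04, 0, 0, 0, 0, 0, 0]'|bash ok.sh && python3 -m pendant '[0, 0, 0, 0, 0, 0.04, 0, 0, 0, 0, 0, 0]'|bash ok.sh && python3 -m pendant '[0, 0, 0, 0, 0, 0.04, 0, 0, 0, 0, 0, 0]'|bash ok.sh && python3 -m pendant '[0, 0, 0, 0, 0, 0.04, 0, 0, 0, 0, 0, 0]'|bash ok.sh
```

```text
time: 5.82 tool_pos: [0.4528, 0.1867, 0.2818] tool_rot: [3.141, 0.001, 2.707] contact_force: [-1.5, -0.8, 7.8] 
time: 5.98 tool_pos: [0.4528, 0.1867, 0.2818] tool_rot: [3.141, 0.001, 2.669] contact_force: [-0.6, -0.1, 8.8] 
time: 6.15 tool_pos: [0.4528, 0.1867, 0.2818] tool_rot: [3.141, 0.001, 2.629] contact_force: [-1.7, -1.0, 8.0] 
time: 6.32 tool_pos: [0.4528, 0.1867, 0.2818] tool_rot: [3.141, 0.001, 2.589] contact_force: [-1.5, 0.1, 7.8] 
time: 6.48 tool_pos: [0.4528, 0.1867, 0.2818] tool_rot: [3.141, 0.001, 2.549] contact_force: [-0.4, -1.9, 7.4] 
time: 6.65 tool_pos: [0.4528, 0.1867, 0.2817] tool_rot: [3.141, 0.0, 2.509] contact_force: [0.2, -0.5, 6.9] 
time: 6.82 tool_pos: [0.4528, 0.1867, 0.2813] tool_rot: [3.141, 0.0, 2.469] contact_force: [0.3, -0.6, 2.3]
```

The teeth have found the gap at yaw 2.469. I'll press down gently, checking force.

```bash
sed 's/f>5.5/f<9/' ok.sh > lo.sh
python3 -m pendant '[0, 0, 0.001, 0, 0, 0, 0, 0, 0, 0, 0, 0]'|bash lo.sh && python3 -m pendant '[0, 0, 0.001, 0, 0, 0, 0, 0, 0, 0, 0, 0]'|bash lo.sh && python3 -m pendant '[0, 0, 0.001, 0, 0, 0, 0, 0, 0, 0, 0, 0]'|bash lo.sh && python3 -m pendant '[0, 0, 0.001, 0, 0, 0, 0, 0, 0, 0, 0, 0]'|bash lo.sh && python3 -m pendant '[0, 0, 0.001, 0, 0, 0, 0, 0, 0, 0, 0, 0]'|bash lo.sh &&  python3 -m pendant '[0, 0, 0.001, 0, 0, 0, 0, 0, 0, 0, 0, 0]'|bash lo.sh
```

```text
time: 6.98 tool_pos: [0.4528, 0.1867, 0.28] tool_rot: [3.141, -0.0, 2.472] contact_force: [1.0, -0.0, 2.8] 
time: 7.15 tool_pos: [0.4528, 0.1867, 0.279] tool_rot: [3.141, -0.0, 2.471] contact_force: [1.0, -0.3, 1.9] 
time: 7.32 tool_pos: [0.4527, 0.1867, 0.2781] tool_rot: [3.141, -0.0, 2.471] contact_force: [0.7, -0.1, 1.2] 
time: 7.48 tool_pos: [0.4527, 0.1867, 0.2771] tool_rot: [3.141, 0.0, 2.471] contact_force: [1.6, 0.8, 1.8] 
time: 7.65 tool_pos: [0.4528, 0.1867, 0.2761] tool_rot: [3.141, 0.0, 2.471] contact_force: [0.7, 1.0, 1.9] 
time: 7.82 tool_pos: [0.4527, 0.1867, 0.2751] tool_rot: [3.141, -0.0, 2.471] contact_force: [1.3, 0.3, 1.6]
```

```bash
python3 -m pendant '[0, 0, 0.001, 0, 0, 0, 0, 0, 0, 0, 0, 0]'|bash lo.sh && python3 -m pendant '[0, 0, 0.0006, 0, 0, 0, 0, 0, 0, 0, 0, 0]'|bash lo.sh && python3 -m pendant '[0, 0, 0.0006, 0, 0, 0, 0, 0, 0, 0, 0, 0]'|bash lo.sh && python3 -m pendant '[0, 0, 0.0006, 0, 0, 0, 0, 0, 0, 0, 0, 0]'|bash lo.sh; python3 w.py g2
```

```text
time: 7.98 tool_pos: [0.4528, 0.1866, 0.2746] tool_rot: [3.141, 0.0, 2.471] contact_force: [-0.4, 0.2, 8.0] 
time: 8.15 tool_pos: [0.4528, 0.1867, 0.2746] tool_rot: [3.141, 0.001, 2.471] contact_force: [-1.0, -0.4, 11.4] 
[[321.0, 347.0], [251.0, 338.0]]
```

It stopped hard after about 11.2 mm measured. I'll press slightly more and start turning counter-clockwise a little to confirm it's in gear.

```bash
python3 -m pendant '[0, 0, 0.0008, 0, 0, 0, 0, 0, 0, 0, 0, 0]'|bash lo.sh; python3 -m pendant '[0, 0, 0, 0, 0, -0.04, 0, 0, 0, 0, 0, -0.04, 0, 0, 0, 0, 0, 0]'|bash lo.sh;  python3 w.py g3; python3 -m pendant '[0, 0, -0.001, 0, 0, -0.06, 0, 0, 0, 0, 0, -0.06, 0, 0, 0, 0, 0, -0.06, 0, 0, 0, 0, 0, -0.06, 0, 0, 0, 0, 0, 0]'|bash lo.sh; python3 w.py g4
python3 - <<'E'
import cv2,numpy as np
cv2.imwrite("pics/zg.png",np.hstack([cv2.imread(f"pics/{n}.png")[150:450,100:400] for n in("g2","g4")]))
E
```

```text
time: 8.37 tool_pos: [0.4528, 0.1867, 0.2745] tool_rot: [3.14, 0.001, 2.471] contact_force: [-4.5, -0.5, 18.0] 
time: 8.62 tool_pos: [0.4528, 0.1867, 0.2745] tool_rot: [3.14, 0.001, 2.553] contact_force: [-2.9, -0.3, 18.0] 
[[320.0, 347.0], [244.0, 333.0]]
time: 9.08 tool_pos: [0.4528, 0.1866, 0.2746] tool_rot: [3.141, 0.001, 2.794] contact_force: [-1.6, -1.6, 10.2] 
[[320.0, 347.0], [227.0, 315.0]]
```

View pics/zg.png

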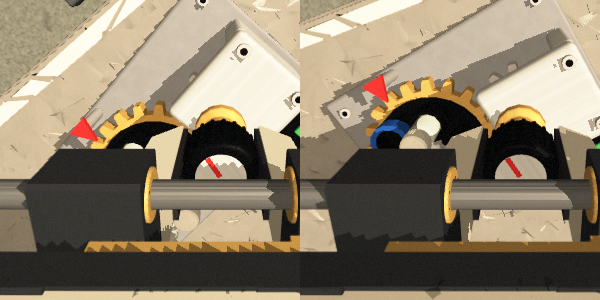

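The knob's red line stays fixed relative to the fingers, so there's no slip. The blue collar at about (190,285) has moved towards the pointer, whose tip is at about (183,250), so the drive is in gear. I'll turn 0.6 rad more and measure.

```bash
python3 -m pendant '[0, 0, 0, 0, 0, -0.08, 0, 0, 0, 0, 0, -0.08, 0, 0, 0, 0, 0, -0.08, 0, 0, 0, 0, 0, -0.08, 0, 0, 0, 0, 0, -0.08, 0, 0, 0, 0, 0, -0.08, 0, 0, 0, 0, 0, -0.06, 0, 0, 0, 0, 0, -0.06]'|bash lo.sh; python3 -m pendant '[0, 0, 0, 0, 0, 0, 0, 0, 0, 0, 0, 0]'|bash lo.sh; python3 w.py g5
python3 - <<'E'
from h import *
for n in("scene","top"):
    c=cam(n);np.save(f"pics/{n}5.npy",c,allow_pickle=True);cv2.imwrite(f"pics/{n}5.png",c["image"][:,:,::-1])
a=cv2.imread("pics/g5.png")[150:450,60:400]
b=cv2.resize(cv2.imread("pics/top5.png")[250:340,260:380],(400,300),interpolation=cv2.INTER_CUBIC)
cv2.imwrite("pics/z5.png",np.hstack([a,b]))
E
```

```text
time: 9.8 tool_pos: [0.4528, 0.1865, 0.2746] tool_rot: [-3.141, 0.001, -2.889] contact_force: [-1.5, -0.8, 11.2] 
time: 9.97 tool_pos: [0.4528, 0.1864, 0.2746] tool_rot: [-3.141, 0.001, -2.892] contact_force: [-0.9, -1.8, 10.9] 
[[319.0, 346.0], [205.0, 257.0]]
```

View pics/z5.png

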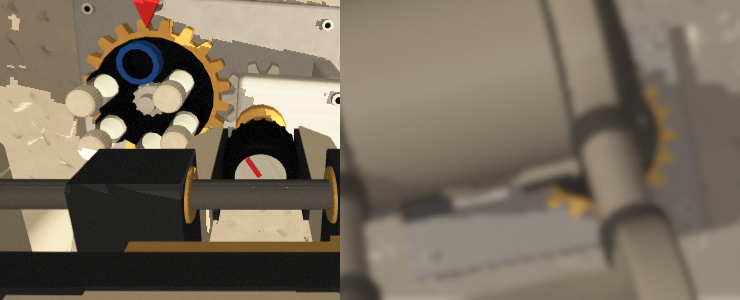

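The wrist view is clear: collar centre about (198,212), pointer tip about (208,178), hub about (212,249). I'll compute the remaining angle.

```bash
cat > a.py <<'E'
import sys
from h import *
n=sys.argv[1]; x0,y0,x1,y1=map(int,sys.argv[2:6])
c=np.load(f"pics/{n}.npy",allow_pickle=True).item()
hsv=cv2.cvtColor(c["image"],cv2.COLOR_RGB2HSV)
def sub(m): z=np.zeros_like(m);z[y0:y1,x0:x1]=m[y0:y1,x0:x1];return z
bl=sub(cv2.inRange(hsv,(100,120,40),(125,255,255)))
k=cv2.convexHull(cv2.findNonZero(bl));(bx,by),ax,_=cv2.fitEllipse(k)
rd=sub(cv2.inRange(hsv,(0,180,120),(6,255,255))|cv2.inRange(hsv,(174,180,120),(180,255,255)))
T=cv2.minEnclosingTriangle(cv2.findNonZero(rd))[1][:,0]
gd=sub(cv2.inRange(hsv,(8,110,80),(28,255,255)))
ge=cv2.fitEllipse(cv2.convexHull(cv2.findNonZero(gd)))
B=onz(c,(bx,by),.052); W=np.array([.4665,.1126])
print("collar",(round(bx,1),round(by,1)),np.round(ax,1),"B",B.round(4),"tri",T.round(1).tolist())
Bs=np.linalg.norm(B[:2]-W); print("radius",Bs)
hull=cv2.convexHull(cv2.findNonZero(bl))[:,0]
w=[onz(c,p,.052)[:2] for p in hull]; cc,r=cv2.minEnclosingCircle(np.array(w,np.float32)); print("collar world circ",cc,r)
tip=[onz(c,p,.044)[:2].round(4).tolist() for p in T]; print("tri world z.044",tip)
for yaw in(.175,.183,.19):
    u=-np.array([np.cos(yaw),np.sin(yaw)]); L=W+.028*u
    d=B[:2]-W; ang=np.arctan2(u[0]*d[1]-u[1]*d[0],u@d); print(yaw,"L",L.round(4),"px",proj(c,[[*L,.052]]).round(1),"holder CCW of pointer by",ang.round(3))
    print(" device-frame holder",(d@-u).round(4),(d@np.array([-np.sin(yaw),np.cos(yaw)])).round(4))
print("hub px at z .052/.06",proj(c,[[*W,.052],[*W,.06]]).round(1).tolist())
E
python3 a.py g5 120 140 300 270
```

```text
collar (199.2, 211.8) [44.  47.8] B [0.4379 0.1048 0.052 ] tri [[218.89999389648438, 150.10000610351562], [192.1999969482422, 148.3000030517578], [205.8000030517578, 178.6999969482422]]
radius 0.029662766650077874
collar world circ (0.4377530515193939, 0.10469061881303787) 0.015519584529101849
tri world z.044 [[0.399, 0.1087], [0.402, 0.0927], [0.4183, 0.1034]]
0.175 L [0.4389 0.1077] px [[203.6 214.6]] holder CCW of pointer by 0.091
 device-frame holder -0.0295 -0.0027
0.183 L [0.439  0.1075] px [[203.3 214.5]] holder CCW of pointer by 0.083
 device-frame holder -0.0296 -0.0024
0.19 L [0.439  0.1073] px [[203.  214.5]] holder CCW of pointer by 0.076
 device-frame holder -0.0296 -0.0022
hub px at z .052/.06 [[205.1, 256.4], [200.9, 261.1]]
```

```bash
python3 a.py w2 190 150 330 300; python3 -m pendant '[0, 0, 0, 0, 0, -0.06, 0, 0, 0, 0, 0, -0.06, 0, 0, 0, 0, 0, 0, 0, 0, 0, 0, 0, 0]'|bash lo.sh; python3 w.py g6; python3 a.py g6 120 100 330 270
python3 - <<'E'
import cv2,numpy as np
c=np.load("pics/g6.npy",allow_pickle=True).item();print(np.round(c["pose"],3).tolist())
cv2.imwrite("pics/z6.png",cv2.resize(c["image"][110:290,130:330,::-1],(660,594),interpolation=cv2.INTER_CUBIC))
E
```

```text
collar (237.9, 238.7) [25.7 27. ] B [0.4444 0.0949 0.052 ] tri [[232.39999389648438, 192.39999389648438], [215.60000610351562, 203.60000610351562], [397.6000061035156, 263.6000061035156]]
radius 0.028279174562314716
collar world circ (0.44442662596702576, 0.09493096172809601) 0.01522227842360735
tri world z.044 [[0.3993, 0.1094], [0.403, 0.088], [0.5392, 0.2405]]
0.175 L [0.4389 0.1077] px [[246.6 229.5]] holder CCW of pointer by 0.5
 device-frame holder -0.0248 -0.0136
0.183 L [0.439  0.1075] px [[246.4 229.6]] holder CCW of pointer by 0.492
 device-frame holder -0.0249 -0.0134
0.19 L [0.439  0.1073] px [[246.2 229.7]] holder CCW of pointer by 0.485
 device-frame holder -0.025 -0.0132
hub px at z .052/.06 [[262.4, 250.8], [261.1, 253.5]]
time: 10.45 tool_pos: [0.4528, 0.1865, 0.2746] tool_rot: [-3.141, 0.001, -2.772] contact_force: [-0.6, -2.2, 10.6] 
[[319.0, 346.0], [205.0, 244.0]]
collar (207.6, 198.2) [44.9 47.9] B [0.4375 0.1062 0.052 ] tri [[205.6999969482422, 133.10000610351562], [216.39999389648438, 165.10000610351562], [231.89999389648438, 138.39999389648438]]
radius 0.02968793199524306
collar world circ (0.4376327693462372, 0.10639934986829758) 0.01537855714559555
tri world z.044 [[0.402, 0.0927], [0.418, 0.1038], [0.3992, 0.1083]]
0.175 L [0.4389 0.1077] px [[209.3 201.2]] holder CCW of pointer by 0.041
 device-frame holder -0.0297 -0.0012
0.183 L [0.439  0.1075] px [[209.  201.1]] holder CCW of pointer by 0.033
 device-frame holder -0.0297 -0.001
0.19 L [0.439  0.1073] px [[208.6 201.1]] holder CCW of pointer by 0.026
 device-frame holder -0.0297 -0.0008
hub px at z .052/.06 [[205.3, 243.4], [201.0, 247.7]]
[[-0.361, 0.887, 0.287, 0.374], [0.933, 0.344, 0.111, 0.156], [-0.001, 0.308, -0.952, 0.254], [0.0, 0.0, 0.0, 1.0]]
```

View pics/z6.png

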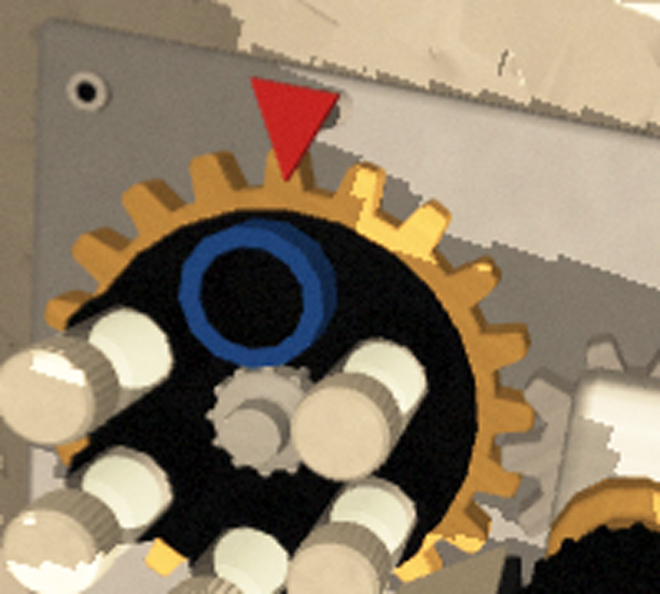

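The close view shows the collar's top ring centred at about (206.4,199.4) in the full frame. The mask hull also included its side wall, which biased it. I'll triangulate the hub and pointer tip between two wrist poses and use the ring's true centre.

Run:
```python
from h import *
L=lambda n:np.load(f"pics/{n}.npy",allow_pickle=True).item()
w2,g5,g6=L("w2"),L("g5"),L("g6")
print("hub",tri(w2,(263,248.5),g6,(205.8,240.5)))
print("tip",tri(w2,(235.5,211),g6,(216.4,165.1)))
print("tip56",tri(g5,(205.8,178.7),g6,(216.4,165.1)))
# inner hole of collar: hole contour of blue mask
for n,c,b in(("w2",w2,(215,220,262,262)),("g5",g5,(150,170,250,250)),("g6",g6,(160,150,260,240))):
    hsv=cv2.cvtColor(c["image"],cv2.COLOR_RGB2HSV); m=np.zeros((480,640),np.uint8); x0,y0,x1,y1=b
    m[y0:y1,x0:x1]=cv2.inRange(hsv,(100,110,35),(128,255,255))[y0:y1,x0:x1]
    ks,h=cv2.findContours(m,cv2.RETR_CCOMP,cv2.CHAIN_APPROX_NONE)
    k=max([k for k,q in zip(ks,h[0]) if q[3]>=0],key=cv2.contourArea,default=None)
    if k is None: print(n,"no hole");continue
    e=cv2.fitEllipse(k); B=onz(c,e[0],.052)
    W=np.array([.4665,.1126]);d=B[:2]-W
    a=np.arctan2(d[1],d[0])
    print(n,np.round(e[0],1),np.round(e[1],1),"B",B.round(4),"r",np.linalg.norm(d).round(4),"CCW of pointer",round((a+np.pi-.183+np.pi)%(2*np.pi)-np.pi,3))
# top view yaw from plate edges/bracket not needed; knob axis check
for n,c in(("w2",w2),): print("knob w2 top",onz(c,(322,239),.138))
```

```text
hub (array([0.46608317, 0.11212292, 0.04724824]), np.float64(0.001652871543416431))
tip (array([0.41755484, 0.10434906, 0.04639038]), np.float64(0.00028117871800350597))
tip56 (array([0.41595443, 0.10637597, 0.05400572]), np.float64(0.0001965803577109762))
w2 no hole
g5 [197.3 213.7] [28.8 32.5] B [0.4394 0.1038 0.052 ] r 0.0285 CCW of pointer 0.131
g6 [205.8 199.8] [29.7 33. ] B [0.4389 0.1055 0.052 ] r 0.0285 CCW of pointer 0.07
knob w2 top [0.45199357 0.18655252 0.138     ]
```

```bash
python3 -m pendant '[0, 0, 0, 0, 0, -0.07, 0, 0, 0, 0, 0, -0.07, 0, 0, 0, 0, 0, 0, 0, 0, 0, 0, 0, 0]'|bash lo.sh; python3 w.py g7
python3 - <<'E'
from h import *
c=np.load("pics/g7.npy",allow_pickle=True).item()
hsv=cv2.cvtColor(c["image"],cv2.COLOR_RGB2HSV); m=np.zeros((480,640),np.uint8)
m[120:240,160:280]=cv2.inRange(hsv,(100,110,35),(128,255,255))[120:240,160:280]
ks,h=cv2.findContours(m,cv2.RETR_CCOMP,cv2.CHAIN_APPROX_NONE)
k=max([k for k,q in zip(ks,h[0]) if q[3]>=0],key=cv2.contourArea); e=cv2.fitEllipse(k);B=onz(c,e[0],.052)
rd=cv2.inRange(hsv,(0,180,120),(6,255,255))|cv2.inRange(hsv,(174,180,120),(180,255,255));rd[250:]=0
T=cv2.minEnclosingTriangle(cv2.findNonZero(rd))[1][:,0]; P=[onz(c,p,.046)[:2] for p in T]
P.sort(key=lambda p:-p[0]); tip=P[0]; base=(P[1]+P[2])/2
print("B",B,"tip",tip,"base",base)
for W in([.4665,.1126],[.4661,.1121]):
    a=lambda v:np.arctan2(-v[1],-v[0]).round(3)
    print("blue",a(B[:2]-W),"tip",a(tip-W),"base",a(base-W),"arrow dir",a(base-tip))
p=proj(c,[[*(np.array([.4665,.1126])-.028*np.array([np.cos(.183),np.sin(.183)])),.052]]); print(e[0],p)
cv2.imwrite("pics/z7.png",cv2.resize(c["image"][90:270,130:330,::-1],(660,594),interpolation=cv2.INTER_CUBIC))
E
```

```text
time: 10.83 tool_pos: [0.4528, 0.1864, 0.2746] tool_rot: [-3.141, 0.001, -2.632] contact_force: [-1.5, -2.1, 10.5] 
[[318.0, 346.0], [208.0, 229.0]]
B [0.4384999  0.10751372 0.052     ] tip [0.41775555 0.10405782] base [0.40041058 0.10087756]
blue 0.18 tip 0.173 base 0.176 arrow dir 0.181
blue 0.165 tip 0.165 base 0.169 arrow dir 0.181
(218.28692626953125, 185.5592041015625) [[217.95976522 186.22457378]]
```

View pics/z7.png

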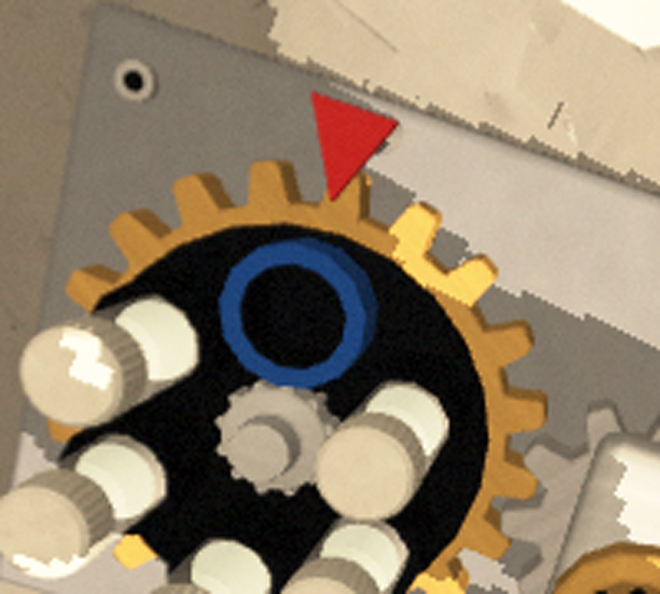

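The collar (blue) sits at 0.180 rad and the pointer at 0.173–0.181, so they are in line, and the teeth are visibly meshed. I'll ease the pressure, open and rise straight up.

```bash
python3 -m pendant '[0, 0, -0.001, 0, 0, 0, 0, 0, 0, 0, 0, 0]'|bash lo.sh; python3 -m pendant '[0, 0, 0, 0, 0, 0, 0, 0, 0, 0, 0, 0, 0, 0, 0, 0, 0, 0, 0, 0, 0, 0, 0, 0, 0, 0, 0, 0, 0, 0, 0, 0, 0, 0, 0, 0]' 0.06; python3 -m pendant '[0, 0, -0.01, 0, 0, 0, 0, 0, -0.03, 0, 0, 0, 0, 0, -0.03, 0, 0, 0, 0, 0, -0.03, 0, 0, 0, 0, 0, -0.03, 0, 0, 0, 0, 0, 0, 0, 0, 0, 0, 0, 0, 0, 0, 0, 0, 0, 0, 0, 0, 0]'; python3 w.py g8
python3 - <<'E'
from h import *
c=np.load("pics/g8.npy",allow_pickle=True).item();s=cam("scene")
cv2.imwrite("pics/z8.png",np.hstack([cv2.resize(c["image"][100:340,140:460,::-1],(480,360)),cv2.resize(s["image"][225:345,320:426,::-1],(318,360),interpolation=cv2.INTER_CUBIC)]))
E
```

```text
time: 11.05 tool_pos: [0.4527, 0.1864, 0.2748] tool_rot: [-3.141, -0.0, -2.632] contact_force: [0.7, -2.2, 2.3] 
time: 11.55
tool_pos: [0.4526, 0.1867, 0.2747]
tool_rot: [3.141, -0.0, -2.632]
contact_force: [0.2, 0.4, 0.1]
opening: 0.0597
grip_force: 0.0
time: 12.22
tool_pos: [0.4524, 0.1866, 0.4042]
tool_rot: [3.141, -0.001, -2.632]
contact_force: [0.4, 0.1, -1.0]
opening: 0.0596
grip_force: 0.0
[[319.0, 243.0], [249.0, 192.0]]
```

View pics/z8.png

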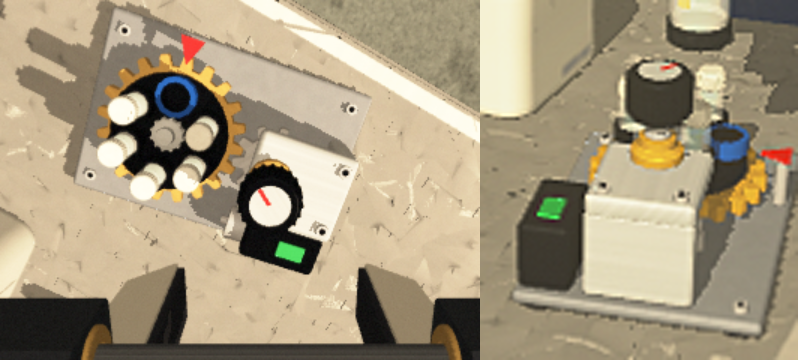

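The knob now stands lower, the wheel is meshed and the collar is by the pointer. One last numeric check before handing in.

Run:
```python
from h import *
c=np.load("pics/g8.npy",allow_pickle=True).item();s=cam("scene")
print("knob top",tri(c,(320,236.7),s,(379.7,248.7)))
hsv=cv2.cvtColor(c["image"],cv2.COLOR_RGB2HSV); m=np.zeros((480,640),np.uint8)
m[140:190,230:280]=cv2.inRange(hsv,(100,110,35),(128,255,255))[140:190,230:280]
e=cv2.fitEllipse(cv2.convexHull(cv2.findNonZero(m)))
rd=cv2.inRange(hsv,(0,180,120),(6,255,255))|cv2.inRange(hsv,(174,180,120),(180,255,255));rd[145:]=0
T=cv2.minEnclosingTriangle(cv2.findNonZero(rd))[1][:,0]; P=sorted([onz(c,p,.046)[:2] for p in T],key=lambda p:-p[0])
B=onz(c,(257.3,164),.052);B2=onz(c,e[0],.050);W=np.array([.4665,.1126]);a=lambda v:np.arctan2(-v[1],-v[0]).round(3)
print(B,B2,a(B[:2]-W),a(B2[:2]-W),"tip",P[0],a(P[0]-W),"arrow",a((P[1]+P[2])/2-P[0]))
```

```text
knob top (array([0.45328048, 0.18654157, 0.12372608]), np.float64(0.0014821772108306278))
[0.43763309 0.10805082 0.052     ] [0.43800989 0.10759333 0.05      ] 0.156 0.174 tip [0.41721981 0.10369384] 0.179 arrow 0.19
```

```bash
python3 -c "
from cell import robot
print(robot.hand_in())"
```

```text
the job is handed in; nothing more can be done
None
```

The job is handed in at about 12 s of the 48 s: the knob is pressed to its stop and in gear, the blue-collared holder is within about 0.02 rad of the pointer by my camera measurement, and the gripper has let go and is clear; I did not re-check the loose bottles, jar and marker in the final pictures.

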